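Set a ratchet support stand and lay the model hull across the pair

TASK

Set the lowered support stand to its second notch, so that its yellow V-head comes about level with its twin's: raise the post until its red pawl drops in under the second tooth, then ease it down until the pawl carries it, neither letting the post fall nor bearing down on it. Then lay the model submarine hull gently across the two V-heads, conning tower up and about centred between them. Do not disturb the model engines or the oil can.

Things in the scene. Friction and masses are not known exactly. Their poses are not given: they have to be found in the camera images.
- stand: the support stand to be set: blue four-legged steel base, fixed to the table, 125 mm square at the feet, 115 mm high; origin at the table under its axis, z up. Its x axis points to the side with the red pawl; y is the direction in which the hull shall lie and across which the head is gripped.
- head (a point): bottom of the 90-degree V groove in the yellow V-head on top of the stand's post, on the post's axis; rides with the post; 172 mm above the table with the post fully down. The cheeks of the V rise 25 mm above it. The head's block below it has its top 2 mm lower, is 20 mm high, 32 mm thick along y (grip it here from above, across y) and 56 mm wide along x.
- post: the toothed steel post, 24 by 28 mm, with its V-head, 0.5 to 0.9 kg; origin at the table on the stand's axis when fully down, rising with it. Fully down, 35 mm are free between the head's block and the base. It slides straight up with about 1 N of friction and falls if let go between notches. Once the pawl is in under a tooth the post cannot go back below that notch. The pawl works by itself.
- post_lift (a joint): how far the post is raised (m): 0 down on its stop, where it starts; 0.088 upper stop. It rests on the pawl at about 0.014, 0.042, 0.070 (first to third notch), but the pawl's bracket is clamped by hand: all three lie up to 10 mm higher or lower, alike, unmeasured. The pawl drops in 5 to 6 mm above a notch: at 0.061 it is always in the second, never in the third. It bears 20 N at most.
- twin: the twin stand, of the same shape, fixed 240 mm from the other along their common y axis (on either side), turned the same way; its post is fixed in its second notch. Origin at the table under its axis.
- twin_head (a point): bottom of the V groove of the twin's head, 214 mm above the table; axes as the stand's
- hull: model submarine hull, grey-green, 50 mm in diameter, straight over 300 mm, 400 mm long over all, 0.3 to 0.55 kg; origin on its axis at mid length, axis along y, z up. Conning tower 18 mm wide, 42 mm above the axis, at y 43 to 89 mm. Starts in the cradle, axis 55 mm above the table; grip it from above across its middle. In a V-head its axis lies 35 mm above the groove's bottom.
- cradle: fixed wooden carrying cradle of the hull: board 80 by 220 mm, 12 mm thick, with two V-blocks 18 mm thick, 50 mm high, 90 mm either side of its middle, open between them; origin at the table under its middle, the hull lies along its y
- radial: bystander: model radial engine with a wooden propeller on a yellow base 75 by 120 mm, 135 mm high, origin under its base, loose
- vtwin: bystander: model V-twin engine on a clear base 85 by 100 mm with rubber feet, 120 mm high, origin under its base, loose
- oilcan: bystander: copper oil can, 52 mm in diameter, spout up to 112 mm high, origin under its base, loose
There are look-alikes about, which are no part of the job. What is shaped like the stand but pink is not meant.

How it is judged:
On the way:
1. the post stands in its second notch on the pawl, let go, with the hull still in the cradle (value of joint post_lift between 0.03 and 0.055 m and contact force between bracket and post above 3 N and contact force between the fingers and post below 0.1 N and velocity of joint post_lift between -0.02 and 0.02 m/s and horizontal distance between hull and cradle below 0.03 m), for 0.3 s.
At the end, for the whole second after the job is handed in: The post rests on its pawl in the second notch (raised 30 to 55 mm, wherever the bracket is clamped); the hull lies at rest on both V-heads, along their line within 0.07 rad, its middle within 30 mm of half way between them, conning tower up within 0.3 rad; robot clear (value of joint post_lift between 0.03 and 0.055 m and contact force between bracket and post above 3 N and horizontal distance between hull and head between 0.09 and 0.15 m and horizontal distance between hull and twin_head between 0.09 and 0.15 m and angle between the y axis of hull and the y axis of twin, either way round below 0.07 rad and angle between hull's own z axis and vertical below 0.3 rad and contact force between hull and post above 0.3 N and contact force between hull and twin above 0.3 N and z of hull in the frame of twin_head between 0.025 and 0.045 m and x of hull in the frame of twin_head between -0.008 and 0.008 m and linear speed of hull below 0.02 m/s); the robot touches nothing.
It fails at once if the post falls: it goes down faster than 0.12 m/s (velocity of joint post_lift below -0.12 m/s).
It fails at once if the post is forced down on its pawl: more than 20 N between pawl and post (contact force between bracket and post above 20 N).
It fails at once if the hull is pressed or dropped on a V-head: more than 20 N (contact force between hull and post above 20 N or contact force between hull and twin above 20 N).
It fails at once if an engine or the oil can is moved by more than 15 mm (distance of any of radial, vtwin, oilcan from where it was at the start of the episode above 0.015 m).
It also fails if it takes over 56 s, if anything falls off the work surface, if the arm or the gripper's body presses on something with over 40 N, if the wrist force passes 120 N, or if a joint passes its speed limit or range.

ROBOT

A 7-joint arm with a two-finger parallel gripper is mounted at the origin on the work surface. World frame = base frame: x ahead of the robot, y to its left, z up, the work surface at z = 0. Lengths are in m, angles in rad, forces in N, time in s.
With the tool pointing down it reaches from about 0.4 to 0.85 m from the base axis. Payload 10.4 kg.
Tool frame: the origin (TCP) lies midway between the tips of the shut fingers; the grasp point (between the pads) lies 19 mm behind it; z points along the fingers, y is the line along which they close (so a half turn about z gives the same grasp; the last joint's range is limited). The gripper opens to 87 mm and grips with 3 to 60 N. Pads are 19 mm wide; open, the fingers measure 117 mm over their backs; the gripper's body (75 mm by 190 mm) begins 51 mm behind the grasp point.
Start: joints at [1.107, 0.332, -0.065, 1.46, 0.022, 1.35, -0.088], TCP at [0.267, -0.565, 0.223] pointing down, gripper open.
Joint ranges: [-2.6, 2.6], [-0.5, 2.12], [-1.47, 1.34], [0.16, 2.42], [-1.27, 4.41], [0.06, 2.06], [-2.6, 2.6]. Speed limits (rad/s): [2.22, 2.22, 2.79, 2.79, 3.14, 3.14, 3.14].

INTERFACE

Orientations are given as a unit quaternion [x, y, z, w].
In Python, from bench import r gives the robot as it stands.
- The arm moves only by the tool arm_command, never from a script. Its argument "moves" is one flat list of numbers, 4 for each row, row after row: the shift along the tool's x, y, z in cm, then the turn about the tool's z in degrees. A call has 1 to 12 rows; each row shifts and turns the commanded pose from where the row before left it, along the tool's axes as they then stand; what a row does not reach is not made up. A row lasts 1/12 s, in which the tool goes at most 41.7 mm and 7.16 degrees, less where a joint would pass 70% of its speed; a pose out of reach is approached as far as the arm can. A call with a gripper value outside its range is refused whole. "fingers" is the opening in per cent of the stroke, from 0 (shut) to 100 (fully open), set as the call begins (left out, the last holds). The fingers move at their own pace and stop on an object; "squeeze" is the grip in N (left out, the last holds). Time passes only in rows, so rows that do not move let the fingers close. It gives the time, the measured TCP pose, the force, the opening and the grip force at its end, in the units of the state.
- r.read_state(): the state, without advancing time (a new reading comes with each control period).
- r.camera(name): name is "scene" or "top" or "wrist"; returns the picture (400x640x3 uint8, red, green, blue); there is no depth.
- r.camera_info(name): a dict with "fx", "fy", "cx", "cy" (pixels), "origin" and "attitude" of the camera in the world. Camera axes: x right, y up, looking along -z (the intrinsics and any distortion apply to the point x, -y, -z); pixel columns grow to the right and rows downward; lengths in m; the calibration is good to about 2 mm. The wrist camera is an equidistant fisheye: a pixel r from the principal point sees the ray r / f radians off the axis. A picture is of the moment at which its call begins: read the wrist's pose just before it. camera_info takes no time and is no camera call; for the wrist camera it gives the pose at the moment of the call.
- r.close_job(): hands the job in; it is judged then, once.
The state is a dict: "time": time; "joint_positions": joint angles; "joint_vel": joint speeds; "joint_torque": joint torques, N m; "ee_pos": TCP position; "eef_rot": TCP orientation; "ft_force": force on the tool from outside, world axes, zero at the start; "torque": the same for the moment, N m; "width": finger opening in m; "grip_force": force on a finger pad.
Only numpy, scipy, OpenCV 4.12 (cv2) and the standard library are available. Lean on these libraries where they do the work, as an engineer would, in place of code of your own. Each camera call takes 0.05 s, during which the arm holds its last target. There are 200 camera calls.

## Working session

There is one attempt and no reset: what is moved stays moved. The work goes in short steps, Python scripts to look and compute and a tool call to move; the robot and the scene stay as the last step left them, time stands still between calls to the robot, and variables do not carry over. Pictures are saved under pics/ and viewed, at most 13 in all, crops included, and the job is handed in when it is done.

Besides the shell and the picture viewer there is one more tool, called after ">>>" in YAML: its name, and indented under it one key for each argument. arm_command: Moves the arm, as the interface text tells. Its arguments: {"type":"object","properties":{"moves":{"type":"array"},"fingers":{"type":"number"},"squeeze":{"type":"number"}},"required":["moves"]}

```bash
mkdir -p pics; ls; cat > h.py <<'E'
import numpy as np, cv2
from bench import r
from scipy.spatial.transform import Rotation as R
def att(i):
    a=np.array(i["attitude"],float)
    return a if a.shape==(3,3) else R.from_quat(a).as_matrix()
def ray(i,u,v,fish=False):
    x=(u-i["cx"])/i["fx"]; y=(v-i["cy"])/i["fy"]
    if fish:
        t=np.hypot(x,y); s=np.sinc(t/np.pi); d=np.array([x*s,y*s,np.cos(t)])
    else: d=np.array([x,y,1.])
    d=att(i)@np.array([d[0],-d[1],-d[2]]); return np.array(i["origin"]),d/np.linalg.norm(d)
def onz(i,u,v,z,fish=False):
    o,d=ray(i,u,v,fish); return o+d*(z-o[2])/d[2]
E
python3 - <<'E'
from h import *
for n in("scene","top"):
    im=r.camera(n); cv2.imwrite(f"pics/{n}0.png",im[...,::-1]); print(n,r.camera_info(n))
s=r.read_state(); print(s["time"],s["ee_pos"],s["eef_rot"],s["ft_force"],s["width"])
a=cv2.imread("pics/scene0.png");b=cv2.imread("pics/top0.png")
cv2.imwrite("pics/both0.png",cv2.resize(np.vstack([a,b]),(480*1,600)))
E
```

```text
pics
scene {'fx': 407.2828747002469, 'fy': 407.2828747002469, 'cx': 319.21185463999456, 'cy': 195.55109309259376, 'origin': array([ 1.26046529, -0.31707015,  1.00347043]), 'attitude': array([0.28628996, 0.17750378, 0.49782646, 0.79918664])}
top {'fx': 466.74086472781624, 'fy': 466.74086472781624, 'cx': 319.5462150823902, 'cy': 203.40654681954513, 'origin': array([ 0.44167568, -0.00826594,  1.34178515]), 'attitude': array([-0.05688285,  0.04258074,  0.70856546, -0.70205855])}
0.1 [ 0.26648325 -0.56496751  0.22185675] [ 9.75813909e-01  2.18602001e-01 -1.78305601e-04 -5.89551756e-04] [ 0.91499003 -1.07720498 -0.05727735] 0.08678243009167867
```

View pics/scene0.png

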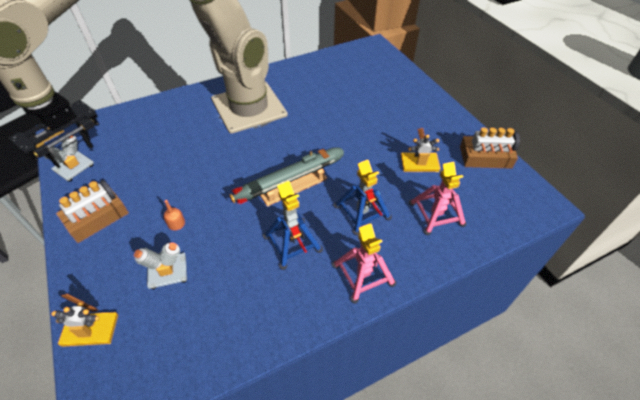

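View pics/top0.png

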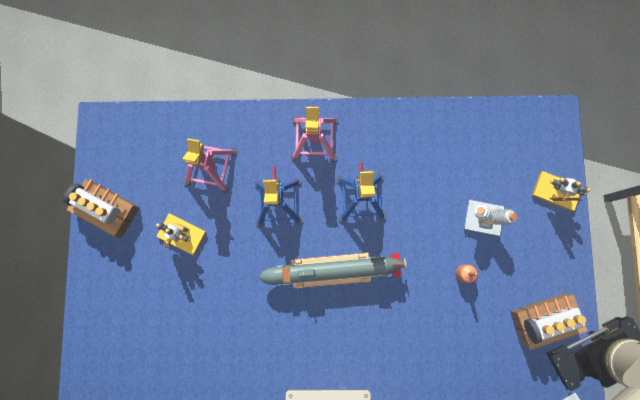

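Top view: the blue stands are at (271,193) and (366,185), and the pink ones at (193,153) and (312,122). The hull lies at about (330,269) in its cradle. In the scene view the blue stand at left (290,220) shows a raised toothed post, so it is the twin. The one at (365,190) looks lowered, so it should be the stand; a crop will confirm it.

```bash
cat > m.py <<'E'
from h import *
def mask(im,lo,hi): return cv2.inRange(cv2.cvtColor(im,cv2.COLOR_BGR2HSV),lo,hi)
def blobs(m,a=30):
    n,l,s,c=cv2.connectedComponentsWithStats(m); return [(c[k].round(1).tolist(),s[k].tolist()) for k in range(1,n) if s[k,4]>a]
def tri(ia,ua,ib,ub):
    oa,da=ray(ia,*ua);ob,db=ray(ib,*ub)
    A=np.stack([da,-db],1); t=np.linalg.lstsq(A,ob-oa,rcond=None)[0]
    p,q=oa+da*t[0],ob+db*t[1]; return (p+q)/2,np.linalg.norm(p-q)
E
python3 - <<'E'
from m import *
a=cv2.imread("pics/scene0.png");b=cv2.imread("pics/top0.png")
for n,im in(("scene",a),("top",b)):
    print(n,"yellow",[x for x in blobs(mask(im,(20,150,90),(32,255,255)))])
    print(n,"red",blobs(mask(im,(0,170,90),(5,255,255))|mask(im,(172,170,90),(180,255,255)),8))
h=mask(b,(60,15,40),(105,110,200))
h[:,:250]=0;h[:,420:]=0;h[:245]=0;h[300:]=0
for c,s in blobs(h,100):print("hull",c,s)
ca=cv2.resize(a[140:290,220:420],(800,600),interpolation=2)
cv2.imwrite("pics/crop.png",np.vstack([cv2.resize(a[150:270,220:420],(500,300),interpolation=2),cv2.resize(b[160:290,240:420],(500,300),interpolation=2)]))
E
```

```text
scene yellow [([419.5, 162.6], [402, 153, 38, 18, 507]), ([366.8, 173.2], [358, 160, 20, 27, 304]), ([450.3, 175.0], [441, 163, 21, 25, 300]), ([287.7, 195.7], [278, 182, 21, 28, 369]), ([368.9, 238.8], [359, 224, 22, 30, 385]), ([91.8, 331.4], [59, 312, 58, 34, 1031])]
scene red [([236.6, 189.8], [233, 187, 9, 7, 34]), ([369.8, 194.0], [366, 189, 9, 11, 61]), ([241.5, 200.4], [238, 199, 9, 4, 27]), ([375.9, 207.7], [372, 202, 9, 13, 26]), ([294.8, 230.3], [291, 226, 9, 10, 54]), ([300.9, 243.7], [297, 237, 9, 15, 32])]
top yellow [([546.0, 187.8], [534, 173, 27, 29, 308]), ([572.5, 204.1], [568, 201, 9, 9, 42]), ([186.2, 235.5], [165, 215, 40, 39, 470]), ([161.7, 235.5], [158, 230, 9, 11, 33])]
top red [([395.3, 255.5], [392, 254, 6, 4, 15])]
hull [343.9, 269.3] [286, 257, 118, 27, 1618]
hull [271.5, 275.5] [259, 266, 24, 19, 314]
```

View pics/crop.png

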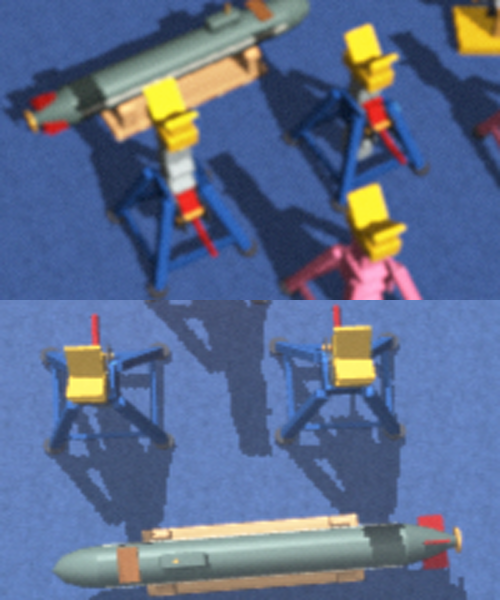

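The crop confirms it. The blue stand at scene (367,185) / top (271,193) has its head close to the base, so it is the lowered stand. The blue one at scene (288,205) / top (367,186) shows its teeth, so it is the twin. The pawls point up-image (+x) in the top view, and the tower is at about top (306,273), on the +y side.

```bash
python3 - <<'E'
from m import *
it=r.camera_info("top"); 
def c(x,y): return 240+x/(500/180), 160+(y-300)/(300/130)
def P(x,y,z): return onz(it,*c(x,y),z)[:2].round(4)
H=P(86.5,376,.172);T=P(353.5,360,.214);print("head",H,"twin",T,T-H,np.linalg.norm(T-H))
for n,f in(("stand",[(48,354),(165,352),(52,445),(167,440)]),("twin",[(278,352),(397,350),(283,440),(400,437)])):
    q=np.array([P(x,y,.003) for x,y in f]);print(n,q.tolist(),q.mean(0))
b,t=P(55,573,.055),P(462,539,.055);print("hull",b,t,(b+t)/2,np.linalg.norm(b-t),np.degrees(np.arctan2(*(b-t)[::-1])))
q=np.array([P(x,y,.012) for x,y in [(145,532),(357,517),(150,592),(363,578)]]);print("cradle",q.tolist(),q.mean(0))
d=H-T;print("stand y ang",np.degrees(np.arctan2(d[1],d[0])))
R0=R.from_quat(r.read_state()["eef_rot"]).as_matrix();print(R0.round(3))
# scene check: project
def proj(i,p):
    q=att(i).T@(np.array(p)-i["origin"]);return i["cx"]+i["fx"]*q[0]/-q[2], i["cy"]-i["fy"]*q[1]/-q[2]
i=r.camera_info("scene");print(proj(i,[*H,.172]),proj(i,[*T,.214]))
E
```

```text
head [0.6358 0.1378] twin [ 0.6434 -0.1032] [ 0.0076 -0.241 ] 0.24111980424676857
stand [[0.6926, 0.1998], [0.6937, 0.0765], [0.5768, 0.1943], [0.5819, 0.0746]] [0.63625 0.1363 ]
twin [[0.6923, -0.0422], [0.6934, -0.1667], [0.5807, -0.0458], [0.5832, -0.1669]] [ 0.6374 -0.1054]
hull [0.4194 0.1819] [ 0.4561 -0.2181] [ 0.43775 -0.0181 ] 0.4016800841465756 95.24221089323139
cradle [[0.4677, 0.0967], [0.4842, -0.1195], [0.3951, 0.0916], [0.4104, -0.1238]] [ 0.43935 -0.01375]
stand y ang 91.8062392666631
[[ 0.904  0.427 -0.001]
 [ 0.427 -0.904  0.001]
 [-0.    -0.001 -1.   ]]
(np.float64(366.74544985097685), np.float64(173.48950694996213)) (np.float64(286.72887302419343), np.float64(195.42733544897558))
```

>>> arm_command:
  moves: [0,0,-2,6.1,0,0,-2,6.1,0,0,-2,6.1,0,0,-2,6,2,-3.5,0,0,2,-3.5,0,0,2,-3.5,0,0,2,-3.5,0,0,2,-3.5,0,0,2,-3.5,0,0,2,-3.5,0,0,2,-3.5,0,0]
  fingers: 100
  squeeze: 30

```text
time: 1.1
ee_pos: [0.4224, -0.2807, 0.3024]
eef_rot: [1.0, 0.008, -0.0, 0.0]
ft_force: [1.8, -0.0, -0.0]
width: 0.0871
grip_force: 0.0
```

>>> arm_command:
  moves: [1.9,-3.7,0,0,1.9,-3.7,0,0,1.9,-3.7,0,0,1.9,-3.7,0,0,1.9,-3.7,0,0,1.9,-3.7,0,0,1.9,-3.7,0,0,1.9,-3.7,0,0,1.9,-3.7,0,0,1.9,-3.7,0,0,1.9,-3.7,0,0,0,0,0,0]

```text
time: 2.1
ee_pos: [0.624, 0.1371, 0.3002]
eef_rot: [1.0, 0.013, -0.002, -0.002]
ft_force: [0.0, 0.6, -0.8]
width: 0.0869
grip_force: 0.0
```

```bash
python3 - <<'E'
from m import *
s=r.read_state();i=r.camera_info("wrist");im=r.camera("wrist");cv2.imwrite("pics/w1.png",im[...,::-1])
print(s["time"],s["ee_pos"],R.from_quat(s["eef_rot"]).as_matrix().round(4).tolist(),i)
E
```

```text
2.1 [0.62400788 0.13705563 0.3002499 ] [[0.9996, 0.0264, -0.0035], [0.0265, -0.9996, 0.0045], [-0.0033, -0.0046, -1.0]] {'fx': 309.70691628693146, 'fy': 309.70691628693146, 'cx': 321.9913127988573, 'cy': 202.30488304537204, 'origin': array([0.70470431, 0.13852281, 0.46136887]), 'attitude': array([-0.10458453,  0.10587242, -0.68992092,  0.70842235])}
```

View pics/w1.png

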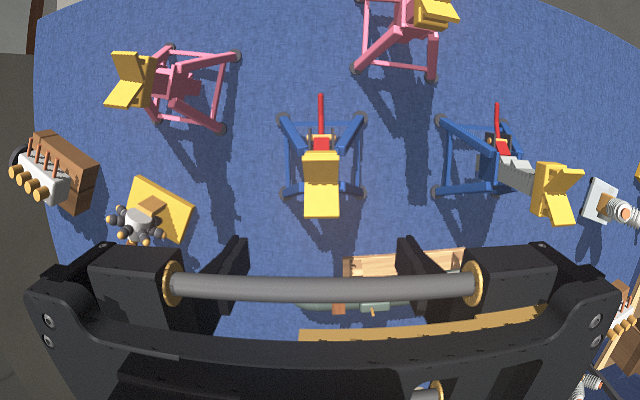

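The wrist view shows the stand's head between the fingers, with the groove at about (321,183) and edges at columns 303 to 340. The twin's head is at about (555,192).

```bash
python3 - <<'E'
from m import *
i=r.camera_info("wrist");im=cv2.imread("pics/w1.png")
P=lambda u,v,z:onz(i,u,v,z,True).round(4)
m=mask(im,(18,120,60),(34,255,255));g=cv2.cvtColor(im,6)
for v in(160,170,200,210):
    x=np.where(m[v,290:355])[0]+290;print(v,x.min(),x.max(),P((x.min()+x.max())/2,v,.19))
print(g[150:220:2,321].tolist())
for v in(180,183,186):print(P(303,v,.172),P(340,v,.172))
c=cv2.imread("pics/w1.png")[140:225,270:370];cv2.imwrite("pics/w1c.png",cv2.resize(c,(700,595),interpolation=2))
E
```

```text
160 302 338 [0.66   0.1365 0.19  ]
170 304 337 [0.6509 0.1359 0.19  ]
200 304 338 [0.623  0.1348 0.19  ]
210 304 338 [0.6133 0.1346 0.19  ]
[163, 200, 230, 234, 235, 171, 119, 121, 121, 122, 119, 125, 123, 126, 123, 123, 133, 186, 239, 237, 237, 236, 236, 237, 236, 236, 235, 236, 236, 236, 236, 236, 237, 183, 104]
[0.6372 0.1526 0.172 ] [0.6381 0.117  0.172 ]
[0.6343 0.1525 0.172 ] [0.6351 0.1169 0.172 ]
[0.6313 0.1525 0.172 ] [0.6321 0.1168 0.172 ]
```

View pics/w1c.png

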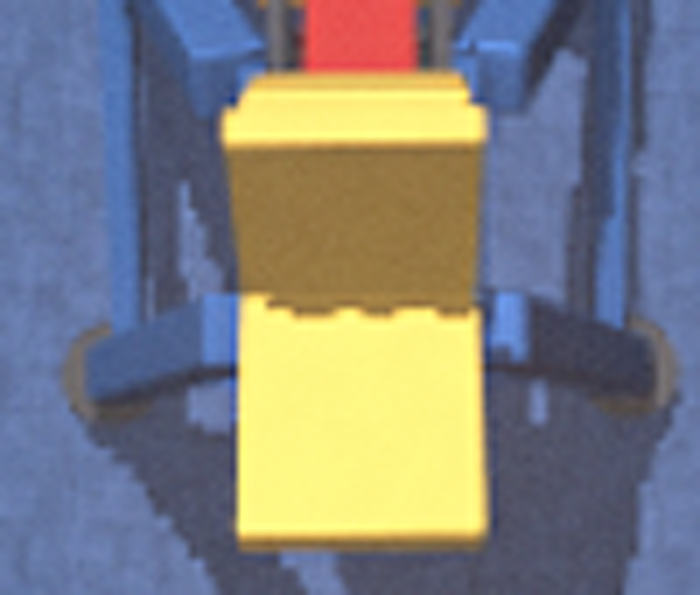

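>>> arm_command:
  moves: [0.6,0,2,0,0.6,0,3,0,0,0,3,0,0,0,3,0,0,0,2,0,0,0,1.5,0,0,0,1,0,0,0,0.4,0,0,0,0,0,0,0,0,0]

```text
time: 2.98
ee_pos: [0.6366, 0.1278, 0.1445]
eef_rot: [1.0, 0.008, 0.001, -0.0]
ft_force: [-0.2, -0.1, -0.1]
width: 0.0869
grip_force: 0.0
```

>>> arm_command:
  moves: [0,-0.4,0.2,0,0,-0.4,0.1,0,0,0,0,0,0,0,0,0,0,0,0,0]

```text
time: 3.4
ee_pos: [0.6361, 0.1361, 0.1408]
eef_rot: [1.0, 0.008, 0.0, 0.0]
ft_force: [-0.9, 0.4, 0.2]
width: 0.0867
grip_force: 0.0
```

```bash
python3 - <<'E'
from m import *
im=r.camera("wrist");s=r.read_state();i=r.camera_info("wrist")
print(s["ee_pos"],s["ft_force"]);cv2.imwrite("pics/w2.png",im[...,::-1])
b=im[...,::-1].copy();m=mask(b,(18,120,60),(34,255,255));print([x for x in blobs(m) if 250<x[0][0]<400])
cv2.imwrite("pics/w2c.png",cv2.resize(b[80:330,180:480],(720,600)))
E
```

```text
[0.63611721 0.13596072 0.14071022] [ 0.44415459 -0.14077392  0.54953744]
[([314.5, 231.2], [276, 214, 78, 37, 2153]), ([313.8, 266.7], [271, 257, 83, 20, 1424]), ([395.6, 325.8], [283, 303, 259, 38, 3940])]
```

View pics/w2c.png

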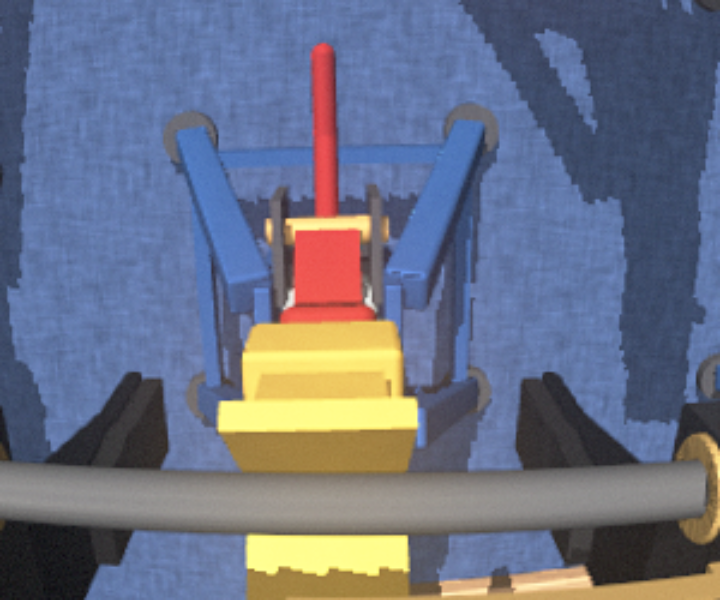

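```bash
python3 - <<'E'
from m import *
i=r.camera_info("wrist");P=lambda u,v,z:onz(i,180+u/2.4,80+v/2.4,z,True).round(4)
a,b=P(244,350,.165),P(402,350,.165);print(a,b,(a+b)/2,i["origin"])
a,b=P(247,550,.185),P(408,550,.185);print(a,b,(a+b)/2)
a,b=P(163,400,.145),P(519,400,.145);print("fing",a,b,(a+b)/2)
a,b=P(164,480,.15),P(518,480,.15);print("fing",a,b,(a+b)/2)
E
```

```text
[0.6625 0.156  0.165 ] [0.6631 0.1246 0.165 ] [0.6628 0.1403 0.165 ] [0.71623527 0.13742794 0.30213846]
[0.6284 0.1543 0.185 ] [0.6291 0.1232 0.185 ] [0.62875 0.13875 0.185  ]
fing [0.6414 0.1786 0.145 ] [0.6427 0.0941 0.145 ] [0.64205 0.13635 0.145  ]
fing [0.6221 0.1789 0.15  ] [0.6235 0.0932 0.15  ] [0.6228  0.13605 0.15   ]
```

>>> arm_command:
  moves: [0,-0.3,0,0,0,0,0,0,0,0,0,0]

```text
time: 3.7
ee_pos: [0.636, 0.1392, 0.1406]
eef_rot: [1.0, 0.009, 0.0, -0.0]
ft_force: [0.8, 0.0, 0.5]
width: 0.0872
grip_force: 0.0
```

>>> arm_command:
  moves: [0,0,0,0,0,0,0,0,0,0,0,0,0,0,0,0,0,0,0,0,0,0,0,0,0,0,0,0,0,0,0,0,0,0,0,0,0,0,0,0]
  fingers: 0
  squeeze: 30

```text
time: 4.53
ee_pos: [0.636, 0.1393, 0.1405]
eef_rot: [1.0, 0.009, 0.0, -0.0]
ft_force: [-0.0, 2.5, 1.3]
width: 0.0319
grip_force: 30.0
```

>>> arm_command:
  moves: [0,0,-0.4,0,0,0,-0.7,0,0,0,-0.8,0,0,0,-0.8,0,0,0,-0.8,0,0,0,-0.8,0,0,0,-0.7,0,0,0,-0.5,0,0,0,-0.3,0,0,0,-0.1,0,0,0,0,0,0,0,0,0]

```text
time: 5.53
ee_pos: [0.636, 0.1393, 0.1996]
eef_rot: [1.0, 0.008, 0.0, -0.0]
ft_force: [2.7, 4.6, -3.3]
width: 0.032
grip_force: 30.0
```

>>> arm_command:
  moves: [0,0,-0.2,0,0,0,0,0,0,0,0,0,0,0,0,0]

```text
time: 5.87
ee_pos: [0.6359, 0.1393, 0.2013]
eef_rot: [1.0, 0.009, -0.0, -0.0]
ft_force: [1.8, 4.5, -5.1]
width: 0.0317
grip_force: 30.0
```

```bash
python3 - <<'E'
from m import *
for k in range(5):
    a=r.camera("scene");s=r.read_state();print(s["ft_force"].round(1) if hasattr(s["ft_force"],"round") else s["ft_force"],s["ee_pos"][2])
cv2.imwrite("pics/s3.png",a[...,::-1])
cv2.imwrite("pics/s3c.png",cv2.resize(a[130:250,250:430,::-1],(780,520),interpolation=2))
E
```

```text
[ 2.7  4.2 -5.9] 0.20135109245249222
[ 2.9  4.1 -4.3] 0.20130646179203898
[ 3.1  3.8 -5. ] 0.20134425555644783
[ 2.4  4.6 -4.7] 0.20133418019995306
[ 3.2  3.7 -4.8] 0.20132019504592158
```

View pics/s3c.png

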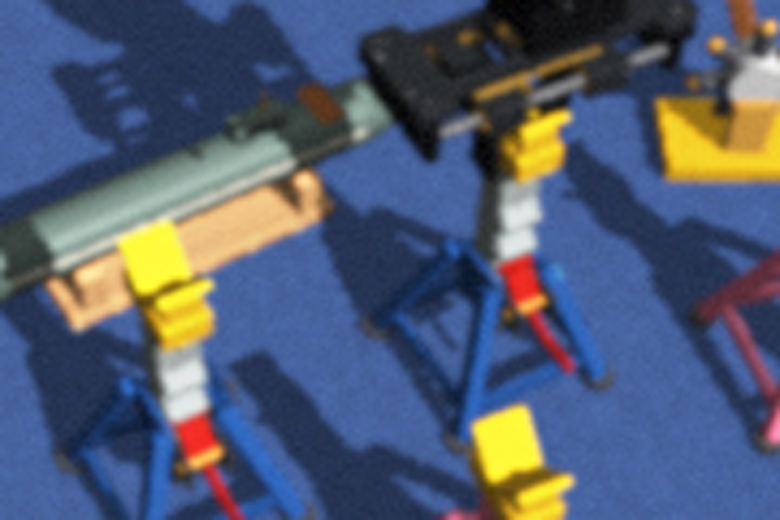

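The raised post is held at about 60.8 mm and the twin stands beside it in its own notch. Comparing the two pawl heights will give a rough value for the notch.

```bash
python3 - <<'E'
from m import *
a=cv2.imread("pics/s3.png");i=r.camera_info("scene")
rb=blobs(mask(a,(0,150,80),(6,255,255))|mask(a,(172,150,80),(180,255,255)),8);print(rb)
def zat(u,v,S):
    o,d=ray(i,u,v); # closest to vertical line at S
    n=d[:2]; t=n@(S-o[:2])/(n@n); p=o+d*t; return p.round(4)
for c,s in rb:
    for n,S in(("stand",[.636,.139]),("twin",[.6405,-.103])):
        S=np.array(S)+[.035,0]; p=zat(*c,S)
        if abs(p[1]-S[1])<.03: print(n,c,p)
E
```

```text
[([236.9, 189.8], [233, 187, 9, 7, 42]), ([369.9, 194.2], [366, 189, 9, 12, 67]), ([241.3, 200.4], [237, 199, 10, 4, 34]), ([375.9, 207.8], [372, 202, 10, 13, 36]), ([294.9, 230.2], [291, 226, 9, 10, 60]), ([301.0, 243.7], [297, 237, 9, 15, 34])]
stand [369.9, 194.2] [0.6679 0.1349 0.1185]
stand [375.9, 207.8] [0.6824 0.153  0.0623]
twin [294.9, 230.2] [ 0.6763 -0.1009  0.1021]
twin [301.0, 243.7] [ 0.6815 -0.0879  0.0339]
```

>>> arm_command:
  moves: [0,0,0.2,0,0,0,0.2,0,0,0,0.2,0,0,0,0.1,0,0,0,0,0,0,0,0,0]

```text
time: 6.62
ee_pos: [0.6359, 0.1393, 0.1941]
eef_rot: [1.0, 0.009, -0.0, -0.0]
ft_force: [3.1, 5.8, -5.2]
width: 0.0317
grip_force: 30.0
```

>>> arm_command:
  moves: [0,0,0.05,0,0,0,0,0,0,0,0,0]

```text
time: 6.87
ee_pos: [0.636, 0.1393, 0.1937]
eef_rot: [1.0, 0.008, -0.0, -0.0]
ft_force: [1.3, 4.6, -3.8]
width: 0.0319
grip_force: 30.0
```

>>> arm_command:
  moves: [0,0,0.05,0,0,0,0,0,0,0,0,0]

```text
time: 7.12
ee_pos: [0.6359, 0.1393, 0.1933]
eef_rot: [1.0, 0.008, -0.0, -0.0]
ft_force: [2.4, 5.2, -3.7]
width: 0.0319
grip_force: 30.0
```

>>> arm_command:
  moves: [0,0,0.05,0,0,0,0,0,0,0,0,0]

```text
time: 7.37
ee_pos: [0.6359, 0.1393, 0.1928]
eef_rot: [1.0, 0.008, -0.0, -0.0]
ft_force: [2.5, 4.8, -3.8]
width: 0.0318
grip_force: 30.0
```

>>> arm_command:
  moves: [0,0,0.06,0,0,0,0,0,0,0,0,0]

```text
time: 7.62
ee_pos: [0.6359, 0.1393, 0.1922]
eef_rot: [1.0, 0.008, -0.0, -0.0]
ft_force: [2.9, 5.3, -4.2]
width: 0.0317
grip_force: 30.0
```

>>> arm_command:
  moves: [0,0,0.06,0,0,0,0,0,0,0,0,0]

```text
time: 7.87
ee_pos: [0.636, 0.1393, 0.1916]
eef_rot: [1.0, 0.008, 0.0, -0.0]
ft_force: [2.7, 4.9, -3.9]
width: 0.0317
grip_force: 30.0
```

>>> arm_command:
  moves: [0,0,0.06,0,0,0,0,0,0,0,0,0]

```text
time: 8.12
ee_pos: [0.636, 0.1393, 0.1915]
eef_rot: [1.0, 0.008, 0.0, -0.0]
ft_force: [0.0, 4.7, -0.1]
width: 0.0318
grip_force: 30.0
```

>>> arm_command:
  moves: [0,0,0,0,0,0,0,0,0,0,0,0]
  squeeze: 6

```text
time: 8.37
ee_pos: [0.636, 0.1393, 0.1915]
eef_rot: [1.0, 0.008, 0.0, -0.0]
ft_force: [-0.2, 5.1, -0.3]
width: 0.0321
grip_force: 6.0
```

>>> arm_command:
  moves: [0,0,0,0,0,0,0,0,0,0,0,0,0,0,0,0,0,0,0,0,0,0,0,0,0,0,0,0,0,0,0,0]
  fingers: 100

```text
time: 9.03
ee_pos: [0.636, 0.1389, 0.1912]
eef_rot: [1.0, 0.008, 0.0, 0.0]
ft_force: [0.2, 0.5, -0.2]
width: 0.0773
grip_force: 0.0
```

>>> arm_command:
  moves: [0,0,-1,0,0,0,-2,0,0,0,-3,0,0,0,-3,0,0,0,-2,0,0,0,0,0]

```text
time: 9.53
ee_pos: [0.6373, 0.1398, 0.3074]
eef_rot: [1.0, 0.008, 0.004, -0.001]
ft_force: [0.4, -0.0, 0.2]
width: 0.087
grip_force: 0.0
```

```bash
python3 - <<'E'
from m import *
s=r.read_state();print(np.round(s["joint_positions"],3),s["ee_pos"])
a=r.camera("scene");b=a[...,::-1].copy();cv2.imwrite("pics/s4.png",b)
print([x[0] for x in blobs(mask(b,(20,150,90),(32,255,255))) if 270<x[0][0]<390])
E
```

```text
[ 0.105  0.417 -0.566  1.222  0.22   1.555 -1.977] [0.63730479 0.13981179 0.30741335]
[[368.8, 160.4], [287.6, 195.7], [368.9, 238.8]]
```

>>> arm_command:
  moves: [-2.5,1.95,0,0,-2.5,1.95,0,0,-2.5,1.95,0,0,-2.5,1.95,0,0,-2.5,1.95,0,0,-2.5,1.95,0,0,-2.5,1.95,0,0,-2.5,1.95,0,0,0,0,0,-7.1,0,0,0,-7.1,0,0,0,-7.1,0,0,0,-7.1]

```text
time: 10.58
ee_pos: [0.4381, -0.0205, 0.3008]
eef_rot: [0.967, 0.256, -0.0, 0.0]
ft_force: [0.8, -0.8, -0.1]
width: 0.0867
grip_force: 0.0
```

>>> arm_command:
  moves: [0,0,0,-7.1,0,0,0,-7.1,0,0,0,-7.1,0,0,0,-7.1,0,0,0,-7.1,0,0,0,-7.1,0,0,0,-7.1,0,0,0,-7.1,0,0,0,-7.1,0,0,0,-2,0,0,0,0,0,0,0,0]

```text
time: 11.58
ee_pos: [0.4383, -0.0203, 0.3008]
eef_rot: [0.675, 0.738, -0.0, -0.0]
ft_force: [-0.2, 0.9, 0.7]
width: 0.087
grip_force: 0.0
```

```bash
python3 - <<'E'
from m import *
im=r.camera("wrist");s=r.read_state();i=r.camera_info("wrist")
print(s["time"],np.round(s["joint_positions"],3),s["ee_pos"],R.from_quat(s["eef_rot"]).as_matrix().round(3).tolist());cv2.imwrite("pics/w5.png",im[...,::-1])
E
```

```text
11.6333 [ 0.375 -0.098 -0.397  1.77  -0.038  1.464  0.074] [ 0.43838877 -0.02031146  0.30092539] [[-0.09, 0.996, -0.001], [0.996, 0.09, -0.0], [0.0, -0.001, -1.0]]
```

View pics/w5.png

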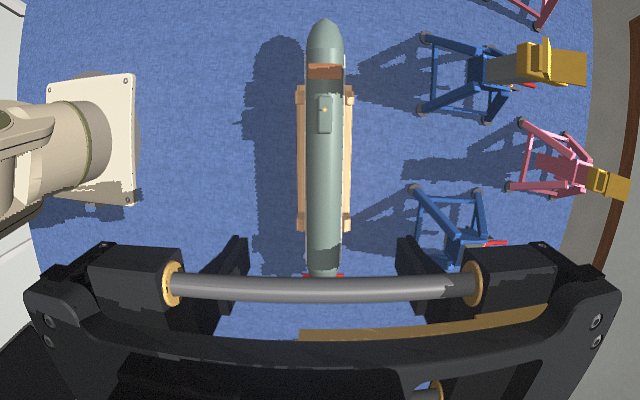

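The hull lies upright in the picture, bow at (324,18), tower at (324,95–133) and tail near (323,276). The tool is nearly parallel to it.

```bash
python3 - <<'E'
from m import *
i=r.camera_info("wrist");im=cv2.imread("pics/w5.png")
P=lambda u,v,z:onz(i,u,v,z,True)[:2]
m=mask(im,(60,15,40),(104,120,230));pts=[]
for v in(150,180,210,240,260):
    x=np.where(m[v,300:349])[0]+300;a,b=P(x.min(),v,.06),P(x.max()+1,v,.06);pts.append((a+b)/2);print(v,x.min(),x.max(),a.round(4),b.round(4),((a+b)/2).round(4))
pts=np.array(pts);d=pts[0]-pts[-1];print("ang",np.degrees(np.arctan2(d[1],d[0])))
print("bow",P(324,18,.055),"tower",P(325.5,95,.097),P(326,133,.097),"cradle",P(302,86,.012),P(349,86,.012),P(302,232,.012),P(350,232,.012))
E
```

```text
150 306 341 [0.4148 0.0073] [0.4616 0.0115] [0.4382 0.0094]
180 308 341 [ 0.4206 -0.0326] [ 0.4657 -0.0285] [ 0.4432 -0.0306]
210 307 340 [ 0.4225 -0.0746] [ 0.4689 -0.0705] [ 0.4457 -0.0726]
240 307 339 [ 0.4257 -0.1194] [ 0.4724 -0.1152] [ 0.449  -0.1173]
260 307 338 [ 0.428  -0.1513] [ 0.4745 -0.1472] [ 0.4512 -0.1493]
ang 94.68570044497936
bow [0.42246154 0.18569626] tower [0.43346188 0.0789889 ] [0.43808872 0.03433934] cradle [0.39939784 0.09381687] [0.46621001 0.09996979] [ 0.41625339 -0.12773933] [ 0.49148171 -0.12108261]
```

>>> arm_command:
  moves: [0.6,0.35,2,0,0,0,3,0,0,0,4,0,0,0,4,0,0,0,4,0,0,0,3,0,0,0,3,0,0,0,1.7,0,0,0,1,0,0,0,0.5,0,0,0,0.2,0,0,0,0,0]

```text
time: 12.63
ee_pos: [0.4421, -0.0141, 0.0378]
eef_rot: [0.674, 0.739, 0.0, 0.0]
ft_force: [-0.3, 0.1, 0.2]
width: 0.0869
grip_force: 0.0
```

>>> arm_command:
  moves: [0,0,0,0,0,0,0,0,0,0,0,0]

```text
time: 12.88
ee_pos: [0.4421, -0.0141, 0.038]
eef_rot: [0.674, 0.739, 0.0, 0.001]
ft_force: [-0.3, -0.4, -0.2]
width: 0.0869
grip_force: 0.0
```

>>> arm_command:
  moves: [0,0,0.2,0,0,0,0,0,0,0,0,0,0,0,0,0,0,0,0,0,0,0,0,0,0,0,0,0,0,0,0,0]
  fingers: 0
  squeeze: 25

```text
time: 13.55
ee_pos: [0.4398, -0.0143, 0.0349]
eef_rot: [0.674, 0.739, -0.001, -0.001]
ft_force: [-7.2, -0.7, 7.1]
width: 0.0497
grip_force: 25.0
```

>>> arm_command:
  moves: [0,0,-0.2,0,0,0,-0.5,0,0,0,-0.8,0,0,0,-0.5,0,0,0,0,0,0,0,0,0]

```text
time: 14.05
ee_pos: [0.442, -0.0141, 0.0558]
eef_rot: [0.674, 0.739, 0.0, 0.001]
ft_force: [-0.2, -1.1, -3.4]
width: 0.0494
grip_force: 25.0
```

```bash
python3 - <<'E'
from m import *
b=cv2.imread("pics/top0.png");g=cv2.cvtColor(b,6).astype(float);i=r.camera_info("top")
m=mask(b,(16,90,60),(36,255,255))
for n,u0,u1,v0,v1,z in(("stand",263,280,176,210,.172),("twin",359,376,168,204,.214)):
    for u in range(u0,u1,2):
        c=np.where(m[v0:v1,u])[0]
        if len(c)<10: continue
        col=cv2.GaussianBlur(g[:,u:u+1],(1,3),0)[v0+c.min()+3:v0+c.max()-3,0];k=np.argmax(np.diff(col));e=v0+c.min()+3+k
        dd=np.diff(col)[max(k-2,0):k+3];e=v0+c.min()+3+max(k-2,0)+(dd*np.arange(len(dd))).sum()/dd.sum()+.5
        print(n,u,round(e,2),c.min()+v0,c.max()+v0,onz(i,u,e,z).round(4))
    ys,xs=np.nonzero(m[v0:v1,u0-6:u1+6]);print("cols",xs.min()+u0-6,xs.max()+u0-6)
E
```

```text
stand 265 192.74 180 202 [0.6365 0.1535 0.172 ]
stand 267 193.15 180 203 [0.6354 0.1484 0.172 ]
stand 269 193.18 180 204 [0.6353 0.1433 0.172 ]
stand 271 193.16 180 203 [0.6353 0.1382 0.172 ]
stand 273 193.21 180 204 [0.6351 0.1331 0.172 ]
stand 275 193.21 180 204 [0.635 0.128 0.172]
stand 277 191.08 183 203 [0.6405 0.1229 0.172 ]
cols 263 277
twin 361 184.76 172 196 [ 0.6467 -0.088   0.214 ]
twin 363 185.19 172 196 [ 0.6456 -0.0928  0.214 ]
twin 365 185.15 172 196 [ 0.6456 -0.0977  0.214 ]
twin 367 185.2 172 196 [ 0.6454 -0.1026  0.214 ]
twin 369 185.16 171 196 [ 0.6455 -0.1075  0.214 ]
twin 371 185.2 171 196 [ 0.6453 -0.1124  0.214 ]
twin 373 189.5 185 195 [ 0.6346 -0.117   0.214 ]
cols 356 374
```

>>> arm_command:
  moves: [0,0,-1,0,0,0,-2,0,0,0,-3,0,0,0,-3,0,0,0,-3,0,0,0,-3,0,0,0,-3,0,0,0,-3,0,0,0,-2,1,0,0,0,1,0,0,0,0.9,0,0,0,0]

```text
time: 15.05
ee_pos: [0.4409, -0.014, 0.2842]
eef_rot: [0.693, 0.721, -0.001, -0.001]
ft_force: [-0.4, 0.2, -4.7]
width: 0.0496
grip_force: 25.0
```

>>> arm_command:
  moves: [0.2,1,0,0,0.2,2,0,0,0.2,2,0,0,0.2,2,0,0,0.2,2,0,0,0.2,2,0,0,0.2,2,0,0,0.2,2,0,0,0.2,2,0,0,0.2,1.5,0,0,0,0.8,0,0,0,0,0,0]

```text
time: 16.05
ee_pos: [0.6343, 0.0143, 0.2829]
eef_rot: [0.692, 0.722, -0.001, -0.001]
ft_force: [-1.2, 0.2, -4.5]
width: 0.0496
grip_force: 25.0
```

>>> arm_command:
  moves: [0,0,0,0,0,0,0,0,0,0,0,0]

```text
time: 16.3
ee_pos: [0.633, 0.0137, 0.2854]
eef_rot: [0.692, 0.721, -0.0, 0.0]
ft_force: [-0.1, -0.1, -3.8]
width: 0.0495
grip_force: 25.0
```

```bash
python3 - <<'E'
from m import *
t=r.camera("top")[...,::-1].copy();s=r.read_state();w=r.camera("wrist")[...,::-1].copy();cv2.imwrite("pics/t6.png",t);cv2.imwrite("pics/w6.png",w)
q=s["eef_rot"];print(s["time"],s["ee_pos"],np.degrees(2*np.arctan2(q[1],q[0])),s["ft_force"])
cv2.imwrite("pics/c6.png",np.vstack([cv2.resize(t[120:300,240:420],(400,300)),cv2.resize(w,(400,300))]))
E
```

```text
16.35 [0.63307291 0.01369951 0.28557542] 92.34785213531954 [-0.04532004  0.12498073 -4.0760528 ]
```

View pics/c6.png

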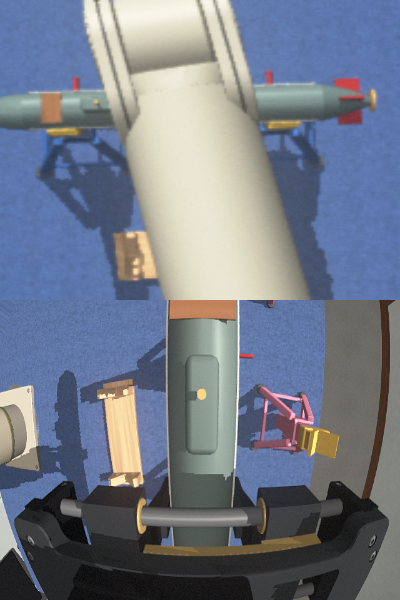

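The top view shows the hull over both heads, parallel to their line. The wrist view shows it straight in the grip with the tower up. It still needs about 7 mm in x.

>>> arm_command:
  moves: [0.2,0.35,0.5,0,0,0.35,0.6,0,0,0,0.8,0,0,0,0.8,0,0,0,0.7,0,0,0,0.4,0,0,0,0.2,0,0,0,0,0,0,0,0,0,0,0,0,0]
  squeeze: 12

```text
time: 17.23
ee_pos: [0.6407, 0.0162, 0.2458]
eef_rot: [0.692, 0.721, 0.0, 0.0]
ft_force: [0.7, -0.3, -3.3]
width: 0.0498
grip_force: 12.0
```

>>> arm_command:
  moves: [0,0,0.1,0,0,0,0.1,0,0,0,0.1,0,0,0,0,0,0,0,0,0]

```text
time: 17.65
ee_pos: [0.6405, 0.0162, 0.2422]
eef_rot: [0.692, 0.721, -0.0, 0.0]
ft_force: [0.4, 0.2, -3.7]
width: 0.0495
grip_force: 12.0
```

>>> arm_command:
  moves: [0,0,0.1,0,0,0,0.1,0,0,0,0,0,0,0,0,0]

```text
time: 17.98
ee_pos: [0.6404, 0.0161, 0.2401]
eef_rot: [0.692, 0.721, -0.0, -0.0]
ft_force: [-0.2, 0.7, -3.2]
width: 0.0493
grip_force: 12.0
```

Next come small steps until it touches.

>>> arm_command:
  moves: [0,0,0.08,0,0,0,0,0,0,0,0,0]
  squeeze: 8

```text
time: 18.23
ee_pos: [0.6405, 0.0162, 0.2394]
eef_rot: [0.692, 0.722, -0.0, 0.0]
ft_force: [-0.2, 1.3, -3.9]
width: 0.0499
grip_force: 8.0
```

>>> arm_command:
  moves: [0,0,0.08,0,0,0,0,0,0,0,0,0]

```text
time: 18.48
ee_pos: [0.6405, 0.0162, 0.2386]
eef_rot: [0.692, 0.721, -0.0, 0.0]
ft_force: [-0.1, -0.7, -2.7]
width: 0.0497
grip_force: 8.0
```

>>> arm_command:
  moves: [0,0,0.06,0,0,0,0,0,0,0,0,0]

```text
time: 18.73
ee_pos: [0.6405, 0.0162, 0.2381]
eef_rot: [0.692, 0.721, 0.0, 0.0]
ft_force: [0.9, -0.7, -3.7]
width: 0.05
grip_force: 8.0
```

>>> arm_command:
  moves: [0,0,0.06,0,0,0,0,0,0,0,0,0]

```text
time: 18.98
ee_pos: [0.6405, 0.0161, 0.2374]
eef_rot: [0.692, 0.721, -0.0, 0.0]
ft_force: [-0.1, -0.2, -3.1]
width: 0.0497
grip_force: 8.0
```

>>> arm_command:
  moves: [0,0,0.06,0,0,0,0,0,0,0,0,0]

```text
time: 19.23
ee_pos: [0.6405, 0.0162, 0.2368]
eef_rot: [0.692, 0.722, -0.0, 0.0]
ft_force: [-0.4, -0.1, -3.5]
width: 0.0497
grip_force: 8.0
```

>>> arm_command:
  moves: [0,0,0.06,0,0,0,0,0,0,0,0,0]

```text
time: 19.48
ee_pos: [0.6405, 0.0161, 0.2362]
eef_rot: [0.692, 0.721, -0.0, 0.0]
ft_force: [0.1, -0.9, -3.0]
width: 0.0496
grip_force: 8.0
```

>>> arm_command:
  moves: [0,0,0.06,0,0,0,0,0,0,0,0,0]

```text
time: 19.73
ee_pos: [0.6405, 0.0161, 0.2356]
eef_rot: [0.692, 0.721, 0.0, 0.0]
ft_force: [0.9, -0.8, -2.7]
width: 0.0498
grip_force: 8.0
```

>>> arm_command:
  moves: [0,0,0.06,0,0,0,0,0,0,0,0,0]

```text
time: 19.98
ee_pos: [0.6405, 0.0161, 0.2351]
eef_rot: [0.692, 0.721, 0.0, 0.0]
ft_force: [0.0, -0.2, -2.6]
width: 0.0497
grip_force: 8.0
```

>>> arm_command:
  moves: [0,0,0.06,0,0,0,0,0,0,0,0,0]

```text
time: 20.23
ee_pos: [0.6407, 0.0161, 0.2348]
eef_rot: [0.692, 0.722, 0.0, 0.0]
ft_force: [1.0, -1.3, -0.5]
width: 0.05
grip_force: 8.0
```

>>> arm_command:
  moves: [0,0,0.03,0,0,0,0,0,0,0,0,0,0,0,0,0]

```text
time: 20.57
ee_pos: [0.6408, 0.0161, 0.2347]
eef_rot: [0.692, 0.721, 0.0, 0.0]
ft_force: [0.6, -1.1, 2.9]
width: 0.0499
grip_force: 8.0
```

```bash
python3 - <<'E'
from m import *
for k in range(4):
    a=r.camera("scene");s=r.read_state();print(np.round(s["ft_force"],1),np.round(s["torque"],2),s["ee_pos"][2])
cv2.imwrite("pics/s7.png",a[...,::-1]);cv2.imwrite("pics/s7c.png",cv2.resize(a[110:250,210:430,::-1],(800,510),interpolation=2))
E
```

```text
[ 0.  -0.8  3.1] [-0.23 -0.3   0.04] 0.23464032318238115
[ 0.4 -1.5  3.9] [-0.21 -0.29  0.13] 0.23465017062678978
[ 1.3 -1.5  4.8] [-0.21 -0.28  0.11] 0.2346033374270774
[ 1.4 -0.9  4.6] [-0.25 -0.31  0.03] 0.23458893106022455
```

View pics/s7c.png

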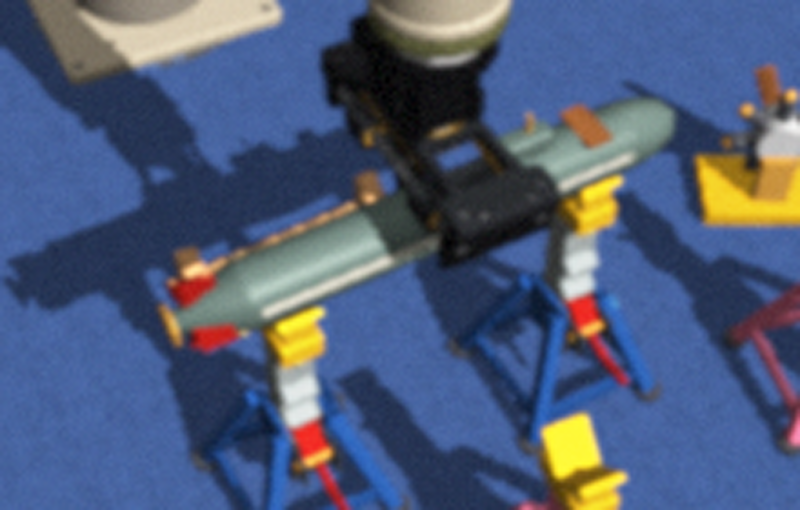

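The hull lies in both V's, tower up. I back off slightly and release.

>>> arm_command:
  moves: [0,0,-0.03,0,0,0,0,0,0,0,0,0]
  squeeze: 3

```text
time: 21.02
ee_pos: [0.6407, 0.0162, 0.2345]
eef_rot: [0.692, 0.721, 0.0, 0.0]
ft_force: [3.6, -0.6, 3.4]
width: 0.0499
grip_force: 3.0
```

>>> arm_command:
  moves: [0,0,0,0,0,0,0,0,0,0,0,0,0,0,0,0,0,0,0,0,0,0,0,0,0,0,0,0,0,0,0,0]
  fingers: 100

```text
time: 21.68
ee_pos: [0.6404, 0.0162, 0.2344]
eef_rot: [0.692, 0.722, -0.0, -0.0]
ft_force: [-0.1, -0.9, -0.5]
width: 0.0858
grip_force: 0.0
```

>>> arm_command:
  moves: [0,0,-0.5,0,0,0,-1,0,0,0,-2,0,0,0,-2,0,0,0,-2,0,0,0,-2,0,0,0,-2,0,0,0,-1,0,0,0,0,0,0,0,0,0]

```text
time: 22.52
ee_pos: [0.6406, 0.0163, 0.3595]
eef_rot: [0.692, 0.722, 0.0, 0.0]
ft_force: [0.2, 0.1, -0.5]
width: 0.087
grip_force: 0.0
```

```bash
python3 - <<'E'
from m import *
a=r.camera("scene");w=r.camera("wrist");s=r.read_state();print(s["time"],s["ee_pos"],s["ft_force"])
i=r.camera_info("wrist")
cv2.imwrite("pics/f.png",np.vstack([cv2.resize(a[110:250,210:430,::-1],(460,290)),cv2.resize(w[...,::-1],(460,290))]))
E
```

```text
22.6167 [0.64014175 0.01609902 0.35808603] [-0.73316751 -0.68952225 -0.10914287]
```

View pics/f.png

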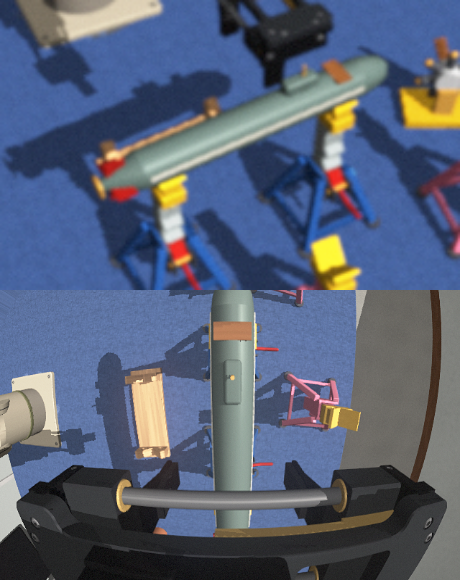

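The hull rests on both heads with its tower up, and the arm is clear above it.

```bash
python3 -c "
from bench import r
print(r.close_job())"
```

```text
the job is handed in; nothing more can be done
None
```

I handed the job in at about 22.6 s: the post rests on its pawl in the second notch (raised about 51 mm) and the hull lies tower-up across both V-heads with the arm clear. No verdict was returned.

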